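# Set the instrument bath's timer, then hold its lid half open

## Task

Turn the timer on the instrument bath clockwise to 4 and let go of it so that it rests in its click stop; only then lift the bath's lid by its bar handle and hold it open at 45 degrees, so that a colleague can lay instruments in. The lid falls shut if released: finish with the gripper still holding it there, steady. Leave the timer at 4 and do not disturb the bottle, the carton and the bowl standing around the bath.

Things in the scene. Friction and masses are not known exactly. Their poses are not given: they have to be found in the camera images.
- bath: White instrument bath fixed to the table, 220 mm deep (x, front to back) and 380 mm wide; its y points left, z up; y spans -180 to +200 mm about the origin, on the table. Tank 220 x 240 mm, 130 mm high, centred at y = -60 mm, under the steel lid. Control deck at y = +60 to +200 mm, 120 mm high, with the timer's axis at x = -30, y = +135 mm, 77 mm from the lid's edge.
- timer (a joint): Dial on the deck, vertical axis, 0 to 3.142 rad, growing clockwise seen from above. Click stops 0 to 6, 0.5236 rad apart, each with a tick and as many dots as its number on the deck: 4 is 2.094 rad. The bar's white pointer line points to the bath's +y at 0, +x at 3, -y at 6. Starts at 0 to 2; let go, it snaps to the nearest stop. Turning takes about 0.05 N m.
- timer_grip (a point): Point to grip on the timer's axis, 154 mm above the table. The black upright grip bar is 14 mm thick, 44 mm long; its top is 13 mm above this point, the 54 mm wide disc under it 23 mm below. The point's z is up; its y runs along the bar to the pointer end and turns with it.
- lid (a joint): Steel lid of the tank, 222 x 236 x 8 mm, 0.32 to 0.59 kg, hinged along its back edge: 0 shut and level, grows as the front edge rises, 0.785 rad is 45 degrees, stop at 1.9. Nothing keeps it open: it falls shut from any angle below about 1.4. The hinge turns freely.
- lid_bar (a point): Middle of the lid's handle, a black round bar 12 mm thick, 120 mm long between its posts, parallel to the hinge (bath's y); centre line 38 mm above the lid's top; when shut 185 mm in front of the hinge line and 46 mm above it. Being round it can turn between the fingers. Axes as the lid's: x towards the hinge, z out of its top.
- lid_hinge (a point): Middle of the lid's hinge line, at the back of the tank, 130 mm above the table; the line runs along the bath's y.
- bottle: Bystander: amber bottle with a black cap, 54 mm across, 115 mm high, loose, to the right of the bath; origin at the centre of its underside.
- carton: Bystander: blue carton 60 x 100 x 70 mm high, loose, to the left of the bath; origin at the centre of its underside.
- bowl: Bystander: steel bowl 100 mm across, 35 mm high, loose, behind the bath; origin at the centre of its underside.

How it is judged:
By the outcome, as a careful person would: the job done as asked, in the order asked, and still so for the second after the job is handed in, while the arm keeps its last pose, push and grip.
It also fails if it takes over 72 s, if anything falls off the work surface, if the arm or the gripper's body presses on something with over 40 N, if the wrist force passes 120 N, or if a joint passes its speed limit or range.

## Robot

A 6-joint arm with a two-finger parallel gripper is mounted at the origin on the work surface. World frame = base frame: x ahead of the robot, y to its left, z up, the work surface at z = 0. Lengths are in m, angles in rad, forces in N, time in s.
With the tool pointing down it reaches from about 0.325 to 0.9 m from the base axis. Payload 6.1 kg.
Tool frame: the origin (TCP) lies midway between the tips of the shut fingers; the grasp point (between the pads) lies 19 mm behind it; x points along the fingers, z is the direction in which the jaws open and shut, and the axes are right-handed (so a half turn about x gives the same grasp; the last joint's range is limited). The gripper opens to 87 mm and grips with 3 to 60 N. Pads are 19 mm wide; open, the fingers measure 117 mm over their backs; the gripper's body (75 mm by 190 mm) begins 51 mm behind the grasp point.
Start: joints at [-1.466, 0.22, 1.526, -0, 1.395, -0.126], TCP at [0.143, -0.608, 0.201] pointing down, gripper open.
Joint ranges: [-2.98, 2.98], [-0.91, 2.08], [0.09, 2.57], [-1.24, 4.39], [0.2, 2.65], [-2.68, 2.68]. Speed limits (rad/s): [2.57, 2.57, 3.01, 3.14, 3.14, 3.14].

## Interface

Orientations are given as a unit quaternion [x, y, z, w].
In Python, from cell import robot, cams, workorder, models gives the robot as it stands.
- The arm moves only by the tool move_arm, never from a script. Its argument "steps" is a list of rows, each a list of 2 entries, a list of its own where there are three numbers: the shift along the tool's x, y, z in mm, then the turn about the tool's x in degrees. In form: [[[tx, ty, tz], roll], ...]. A call has 1 to 20 rows; each row is the pose to reach, as a shift and turn from the pose commanded when the call began, along the tool's axes at that moment; what a row does not reach only later rows make up. A row lasts 1/12 s, in which the tool goes at most 41.7 mm and 7.16 degrees, less where a joint would pass 70% of its speed; a pose out of reach is approached as far as the arm can. A call with a gripper value outside its range is refused whole. "hand" is the finger opening in mm, from 0 to 87, set as the call begins (left out, the last holds). The fingers move at their own pace and stop on an object; "force" is the grip in N (left out, the last holds). Time passes only in rows, so rows that repeat a pose let the fingers close. It gives the time, the measured TCP pose, the force and the opening at its end, in the units of the state.
- robot.observe(): the state, without advancing time (a new reading comes with each control period).
- cams.capture(name): name is "scene" or "top" or "wrist"; returns a dict with "color" (384x512x3 uint8, red, green, blue), "camera_matrix" (3x3 intrinsics, pixels), "eye" and "rotation" of the camera in the world; the wrist camera has in their place "tool_from_camera" (4x4, takes a point from camera to tool coordinates, whose origin is the TCP and whose axes are the tool frame's). Camera axes: x right, y up, looking along -z (the intrinsics and any distortion apply to the point x, -y, -z); pixel columns grow to the right and rows downward; lengths in m; the calibration is good to about 2 mm. The wrist camera is an equidistant fisheye: a pixel r from the principal point sees the ray r / f radians off the axis. A picture is of the moment at which its call begins: read the wrist's pose just before it. There is no depth.
- workorder.hand_in(): hands the job in, once; it reports no verdict.
Trained networks look in the newest picture that a camera, given by its name, has taken for a name from the list of things; names that differ only in an ending like _2 or _b are one class to them, and where a whole thing is asked for, a point or a joint stands for the part that bears it (a point fixed in the world has none). Each returns a list of dicts, best first, with "confidence" (0 to 1); they miss things now and then, are a little off and sometimes report something else, mostly with a low value. They report only what shows in the picture. A call takes as long as a camera call.
- models.cut_out(camera, query): "pixels" (384x512 bool, what is visible of it) and "rect" ([left, top, width, height] in pixels, round what is visible of it).
The state is a dict: "clock": time; "joints": joint angles; "qd": joint speeds; "joint_torque": joint torques, N m; "eef_pos": TCP position; "eef_rot": TCP orientation; "ft_force": force on the tool from outside, world axes, zero at the start; "torque": the same for the moment, N m; "grip_width": finger opening in m.
Only numpy, scipy, OpenCV 4.12 (cv2) and the standard library are available. Lean on these libraries where they do the work, as an engineer would, in place of code of your own. Each camera call takes 0.05 s, during which the arm holds its last target.

## Working session

There is one attempt and no reset: what is moved stays moved. The work goes in short steps, Python scripts to look and compute and a tool call to move; the robot and the scene stay as the last step left them, time stands still between calls to the robot, and variables do not carry over. Pictures are saved under pics/ and viewed, and the job is handed in when it is done.

Besides the shell and the picture viewer there is one more tool, called after "Emit:" by a JSON object that holds its "fn" and its "kwargs". move_arm: Moves the arm, as the interface text tells. Its arguments: {"type":"object","properties":{"steps":{"type":"array"},"hand":{"type":"number"},"force":{"type":"number"}},"required":["steps"]}

```bash
ls; mkdir -p pics; python3 - <<'E'
from cell import robot,cams,models
import cv2,numpy as np
s=robot.observe()
for k,v in s.items(): print(k,np.round(v,4))
for n in("scene","top","wrist"):
    c=cams.capture(n); cv2.imwrite(f"pics/{n}0.png",c["color"][:,:,::-1])
    print(n,{k:np.round(v,4).tolist() for k,v in c.items() if k!="color"})
    for q in("bath","timer","lid","lid_bar","bottle","carton","bowl"):
        for d in models.cut_out(n,q)[:2]: print(n,q,round(d["confidence"],2),d["rect"])
E
```

```text
pics
clock 0.0
joints [-1.4661  0.2212  1.5276 -0.      1.3947 -0.1261]
qd [ 0.      0.0003 -0.0016  0.0017 -0.0005  0.0016]
joint_torque [ 1.80000e-03 -4.94606e+01 -3.87371e+01  7.02000e-02  5.72000e-02
 -1.00000e-04]
eef_pos [ 0.1429 -0.6078  0.2001]
eef_rot [ 0.4396  0.5547 -0.4386  0.5538]
ft_force [-0.8358 -0.2616 -0.0015]
torque [-0.0731 -0.0105 -0.0407]
grip_width 0.0873
scene {'camera_matrix': [[371.5711, 0.0, 259.5351], [0.0, 371.5711, 195.2995], [0.0, 0.0, 1.0]], 'eye': [1.1004, -0.0804, 1.0262], 'rotation': [0.1985, 0.1554, 0.6065, 0.7541]}
scene bath 0.8 [158.9, 153.0, 144.4, 100.2]
scene timer 0.74 [262.5, 162.5, 18.1, 18.7]
scene timer 0.71 [159.6, 151.3, 140.2, 101.8]
scene lid 0.71 [160.8, 153.7, 90.9, 80.0]
scene lid_bar 0.79 [157.6, 151.5, 93.8, 78.9]
scene bottle 0.97 [128.2, 187.4, 21.6, 25.1]
scene bottle 0.61 [158.7, 151.5, 95.7, 81.4]
scene carton 0.65 [312.4, 163.4, 33.4, 28.6]
scene bowl 0.77 [248.1, 242.3, 35.4, 33.7]
top {'camera_matrix': [[422.1486, 0.0, 252.9774], [0.0, 422.1486, 196.1334], [0.0, 0.0, 1.0]], 'eye': [0.4008, 0.0377, 1.2492], 'rotation': [-0.0526, 0.0667, 0.7076, -0.7015]}
top bath 0.63 [202.7, 163.2, 141.8, 89.0]
top timer 0.83 [218.1, 200.8, 17.1, 15.9]
top lid 0.8 [254.6, 163.0, 93.6, 83.4]
top lid 0.29 [351.5, 222.0, 24.1, 21.4]
top lid_bar 0.72 [256.2, 161.7, 92.6, 87.3]
top lid_bar 0.19 [353.2, 220.1, 26.8, 23.4]
top bottle 0.96 [354.0, 222.1, 24.4, 20.8]
top carton 0.82 [137.3, 198.8, 42.9, 34.6]
top bowl 0.83 [232.7, 131.5, 36.0, 30.3]
wrist {'camera_matrix': [[297.3186, 0.0, 255.0639], [0.0, 297.3186, 190.459], [0.0, 0.0, 1.0]], 'tool_from_camera': [[-0.0002, 0.2634, -0.9647, -0.1841], [0.0002, 0.9647, 0.2634, 0.0729], [1.0, -0.0001, -0.0002, 0.001], [0.0, 0.0, 0.0, 1.0]]}
```

```bash
python3 - <<'E'
import cv2
a=cv2.imread("pics/top0.png"); b=cv2.imread("pics/scene0.png")
cv2.imwrite("pics/topz.png",cv2.resize(a[115:275,125:390],None,fx=3,fy=3,interpolation=cv2.INTER_CUBIC))
cv2.imwrite("pics/scenez.png",cv2.resize(b[130:290,110:360],None,fx=3,fy=3,interpolation=cv2.INTER_CUBIC))
E
```

```text
(no output)
```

View pics/topz.png

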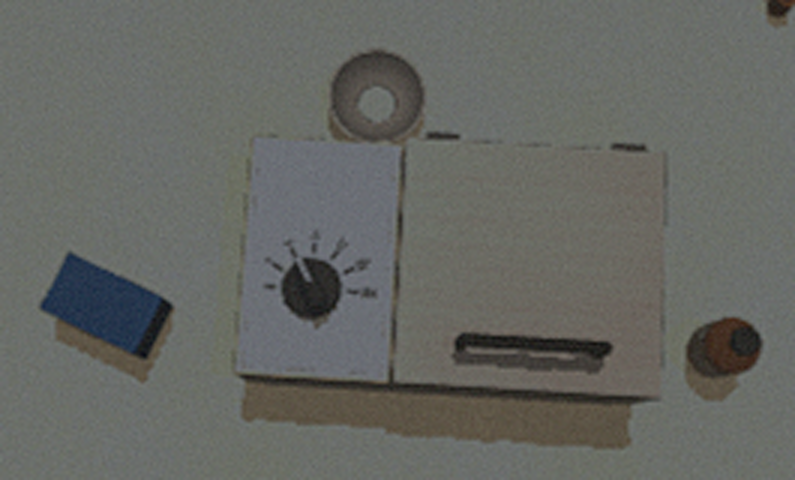

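View pics/scenez.png

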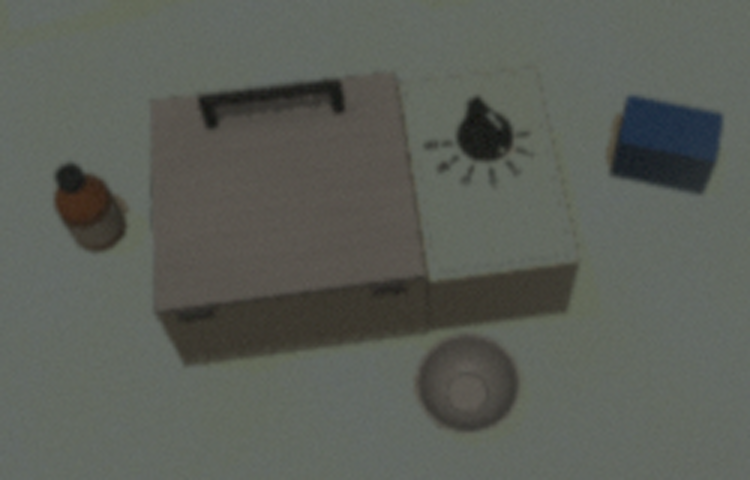

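Top view: the bath's front faces the robot, with the carton at left, the bowl behind and the bottle at right. The dial pointer, about zoom (300,262), leans toward stop 2. Next I'll fit the bath pose from corners in both views.

```bash
cat > h.py <<'E'
import numpy as np
from scipy.spatial.transform import Rotation as R
from scipy.optimize import least_squares
CAM={"scene":(371.5711,259.5351,195.2995,[1.1004,-0.0804,1.0262],[0.1985,0.1554,0.6065,0.7541]),
"top":(422.1486,252.9774,196.1334,[0.4008,0.0377,1.2492],[-0.0526,0.0667,0.7076,-0.7015])}
def proj(n,P):
    f,cx,cy,e,q=CAM[n]; p=R.from_quat(q).inv().apply(np.atleast_2d(P)-e)
    return np.c_[cx+f*p[:,0]/-p[:,2], cy+f*p[:,1]/p[:,2]]
def bw(b,P): # bath->world
    return R.from_euler('z',b[2]).apply(np.atleast_2d(P))+[b[0],b[1],0]
def ray(n,uv,z):
    f,cx,cy,e,q=CAM[n]; d=R.from_quat(q).apply([(uv[0]-cx)/f,-(uv[1]-cy)/f,-1]); e=np.array(e)
    return e+d*(z-e[2])/d[2]
E
python3 - <<'E'
from h import *
T=lambda u,v:(u/3+125,v/3+115)
S=lambda u,v:(u/3+110,v/3+130)
obs=[("top",T(238,375),(-.11,.2,.12)),("top",T(252,138),(.11,.2,.12)),("top",T(663,152),(.11,-.178,.138)),("top",T(659,398),(-.112,-.178,.138)),
("top",T(311,287),(-.03,.135,.135)),("top",T(459,343),(-.075,-0.0,.176)),("top",T(607,349),(-.075,-.12,.176)),
("scene",S(578,263),(.11,.2,.12)),("scene",S(540,67),(-.11,.2,.12)),("scene",S(155,310),(.11,-.178,.138)),("scene",S(150,100),(-.112,-.178,.138)),
("scene",S(203,99),(-.075,-.12,.176)),("scene",S(340,85),(-.075,0,.176)),("scene",S(485,135),(-.03,.135,.131))]
def fun(b):
    return np.concatenate([(proj(n,bw(b,P))[0]-uv) for n,uv,P in obs])
r=least_squares(fun,[.4,0,0],loss='soft_l1'); b=r.x
print(b,np.degrees(b[2]));print(np.round(fun(b).reshape(-1,2),1))
for k in("top","scene"):
    rr=least_squares(lambda b:np.concatenate([(proj(n,bw(b,P))[0]-uv) for n,uv,P in obs if n==k]),[.4,0,0]);print(k,rr.x)
for P in [(-.03,.135,.154),(-.075,-.06,.176),(.11,-.06,.13)]: print(bw(b,P))
# pointer angle expected
for k in range(7):
    a=k*.5236; print(k,[np.round((proj(n,bw(b,(-.03+.022*np.sin(a),.135+.022*np.cos(a),.167)))[0]-o)*3) for n,o in(("top",(125,115)),("scene",(110,130)))])
for n,uv in (("top",(225.3,213.5)),): pass
print("bottle",ray("top",(354+12,222+10),.1),"bowl",ray("top",(250.7,146.6),.03),"carton",ray("top",(158.7,216),.06))
E
```

```text
[ 0.57436684 -0.05546787 -0.06661059] -3.816505474653817
[[-2.5 -0.8]
 [-1.  -1.9]
 [ 0.5  0. ]
 [ 0.2  0.2]
 [-0.7 -0.5]
 [ 1.1 -0.8]
 [-1.3 -0.1]
 [ 0.9 -0.9]
 [-1.7 -1.1]
 [-0.5 -0.2]
 [-0.6 -0.7]
 [ 0.1  0.3]
 [-2.  -0.3]
 [-0.2 -0.7]]
top [ 0.57300738 -0.05661021 -0.05877381]
scene [ 0.57619862 -0.05447713 -0.07593555]
[[0.55341915 0.08122959 0.154     ]]
[[ 0.49553949 -0.11034271  0.176     ]]
[[ 0.68012922 -0.12265655  0.13      ]]
0 [array([282., 279.]), array([509., 109.])]
1 [array([286., 266.]), array([508., 119.])]
2 [array([296., 258.]), array([501., 128.])]
3 [array([309., 255.]), array([490., 132.])]
4 [array([322., 259.]), array([477., 131.])]
5 [array([330., 269.]), array([467., 124.])]
6 [array([333., 282.]), array([462., 115.])]
bottle [ 0.49497377 -0.29464845  0.1       ] bowl [0.75892785 0.01748801 0.03      ] carton [0.54850039 0.2796552  0.06      ]
```

```bash
cat >> h.py <<'E'
def plan(s,target,jawdeg):
    "tool-frame shift in mm to target TCP, roll options deg for jaw axis world angle"
    M=R.from_quat(s["eef_rot"]).as_matrix(); d=M.T@(np.array(target)-s["eef_pos"])*1000
    a=np.degrees(np.arctan2(M[1,2],M[0,2]))
    # roll about tool x (down): positive => jaw world angle decreases if x down
    sg=np.sign(M[2,0]); 
    print("axes x,y,z",np.round(M.T,3).tolist(),"jaw",round(a,1)); print("shift",np.round(d,1),"roll opts",[round((sg*(jawdeg-a)+90)%180-90,1)],"j6",round(s["joints"][5],3))
E
python3 - <<'E'
from h import *; from cell import robot
s=robot.observe(); plan(s,[.5534,.0812,.25],116.2)
E
```

```text
axes x,y,z [[-0.0, 0.0, -1.0], [0.973, 0.229, -0.0], [0.229, -0.973, -0.0]] jaw -76.8
shift [ -48.9  557.3 -577.4] roll opts [np.float64(-13.0)] j6 -0.126
```

Emit:
{"fn": "move_arm", "kwargs": {"steps": [[[-25,0,0],0],[[-50,0,0],0],[[-50,557,-577],-13],[[-50,557,-577],-13],[[-50,557,-577],-13],[[-50,557,-577],-13],[[-50,557,-577],-13],[[-50,557,-577],-13],[[-50,557,-577],-13],[[-50,557,-577],-13],[[-50,557,-577],-13],[[-50,557,-577],-13],[[-50,557,-577],-13],[[-50,557,-577],-13],[[-50,557,-577],-13],[[-50,557,-577],-13],[[-50,557,-577],-13],[[-50,557,-577],-13],[[-50,557,-577],-13],[[-50,557,-577],-13]]}}

```text
clock: 2.87
eef_pos: [0.5274, 0.0382, 0.2514]
eef_rot: [0.374, 0.6, -0.373, 0.601]
ft_force: [1.5, -1.8, 0.3]
grip_width: 0.0866
```

```bash
cat >> h.py <<'E'
def wproj(s,c,P):
    M=np.eye(4);M[:3,:3]=R.from_quat(s["eef_rot"]).as_matrix();M[:3,3]=s["eef_pos"]
    T=M@c["tool_from_camera"]; p=(np.atleast_2d(P)-T[:3,3])@T[:3,:3]
    K=c["camera_matrix"]; x,y,z=p[:,0],-p[:,1],-p[:,2]; rr=np.hypot(x,y); th=np.arctan2(rr,z)
    return np.c_[K[0,2]+K[0,0]*th*x/rr, K[1,2]+K[1,1]*th*y/rr]
E
cat > look.py <<'E'
import sys,cv2; from h import *; from cell import robot,cams,models
b=[.5744,-.0555,-.0666]
s=robot.observe(); c=cams.capture("wrist")
im=np.ascontiguousarray(c["color"][:,:,::-1]); im=cv2.convertScaleAbs(im,alpha=1.6)
cv2.imwrite(f"pics/{sys.argv[1]}_raw.png",im)
np.savez(f"{sys.argv[1]}.npz",**{k:np.array(v) for k,v in s.items()},**{k:v for k,v in c.items()})
for P in [(-.03,.135,.167),(-.075,0,.176),(-.075,-.12,.176),(-.11,.2,.12),(.11,.2,.12),(-.112,.058,.138),(-.112,-.178,.138)]:
    u=wproj(s,c,bw(b,P))[0]; print(P,np.round(u)); 
    if 0<u[0]<512 and 0<u[1]<384: cv2.circle(im,tuple(int(round(v)) for v in u),3,(0,255,0),1)
cv2.imwrite(f"pics/{sys.argv[1]}.png",cv2.resize(im,None,fx=1.5,fy=1.5))
print(s["clock"],s["eef_pos"],s["ft_force"],s["grip_width"],s["joints"])
E
python3 look.py w1
```

```text
(-0.03, 0.135, 0.167) [224. 145.]
(-0.075, 0, 0.176) [321. 254.]
(-0.075, -0.12, 0.176) [401. 295.]
(-0.11, 0.2, 0.12) [145. 174.]
(0.11, 0.2, 0.12) [242.   1.]
(-0.112, 0.058, 0.138) [253. 242.]
(-0.112, -0.178, 0.138) [400. 313.]
2.8667 [0.52736658 0.03821027 0.25144859] [ 1.51217953 -1.82378695  0.29538754] 0.08655342070946968 [-7.67931209e-02 -4.17121972e-02  1.71253547e+00 -1.21492815e-04
  1.46990392e+00  1.03592712e+00]
```

View pics/w1.png

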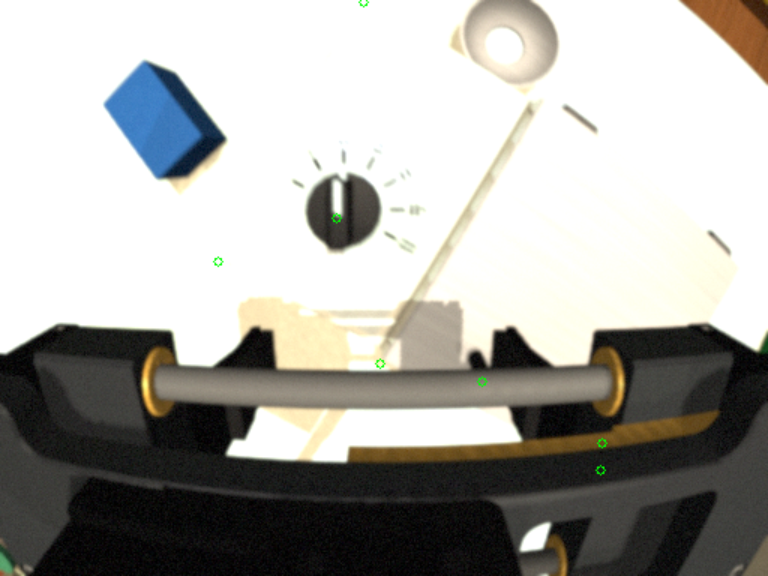

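Pointer line at (338,180)→(338,215) lines up with the third tick (343,155), so it is at stop 2. The projected axis (336,217) agrees with the fit to a few pixels. I'll let the arm settle and measure again.

Emit:
{"fn": "move_arm", "kwargs": {"steps": [[[0,0,0],0],[[0,0,0],0],[[0,0,0],0]]}}

```text
clock: 3.17
eef_pos: [0.5262, 0.0353, 0.251]
eef_rot: [0.373, 0.6, -0.374, 0.6]
ft_force: [-0.1, 0.1, -0.8]
grip_width: 0.0869
```

```bash
python3 look.py w2; python3 - <<'E'
import cv2
a=cv2.imread("pics/w2_raw.png");cv2.imwrite("pics/w2z.png",cv2.resize(a[80:270,160:360],None,fx=3.15,fy=3.15,interpolation=cv2.INTER_CUBIC))
from h import *; from cell import robot
plan(robot.observe(),[.5534,.0812,.25],-63.8)
E
```

```text
(-0.03, 0.135, 0.167) [222. 142.]
(-0.075, 0, 0.176) [320. 252.]
(-0.075, -0.12, 0.176) [400. 294.]
(-0.11, 0.2, 0.12) [143. 172.]
(0.11, 0.2, 0.12) [239.  -2.]
(-0.112, 0.058, 0.138) [251. 240.]
(-0.112, -0.178, 0.138) [399. 312.]
3.1667 [0.52620733 0.03534041 0.25104483] [-0.09484058  0.14008019 -0.82397625] 0.08685452922405335 [-8.21876443e-02 -4.36769545e-02  1.71518430e+00 -4.96389078e-04
  1.47051071e+00  1.03136724e+00]
axes x,y,z [[-0.0, -0.0, -1.0], [0.898, 0.441, -0.0], [0.441, -0.898, 0.0]] jaw -63.9
shift [  1.2  44.8 -29.6] roll opts [np.float64(-0.1)] j6 1.031
```

View pics/w2z.png

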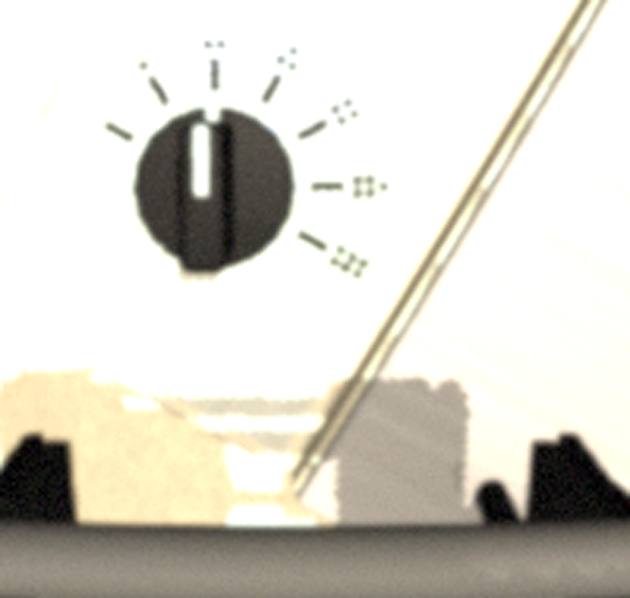

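Close-up: bar centre ≈ (224,141), predicted (222,142); the 1–2 mm sideways difference is included in the move. The bar stands exactly perpendicular to the jaws, so I descend now.

Emit:
{"fn": "move_arm", "kwargs": {"steps": [[[0,22,-14],0],[[0,45,-28],0],[[20,45,-28],0],[[45,45,-28],0],[[70,45,-28],0],[[90,45,-28],0],[[104,45,-28],0],[[112,45,-28],0],[[112,45,-28],0],[[112,45,-28],0],[[112,45,-28],0]]}}

```text
clock: 4.13
eef_pos: [0.5556, 0.0804, 0.1407]
eef_rot: [0.374, 0.599, -0.373, 0.601]
ft_force: [0.1, 0.9, 0.9]
grip_width: 0.0871
```

```bash
python3 look.py w3;python3 - <<'E'
from h import *; from cell import robot
plan(robot.observe(),[.5540,.0802,.139],-63.8)
E
```

```text
(-0.03, 0.135, 0.167) [250. 242.]
(-0.075, 0, 0.176) [373. 364.]
(-0.075, -0.12, 0.176) [451. 384.]
(-0.11, 0.2, 0.12) [134. 255.]
(0.11, 0.2, 0.12) [271.   1.]
(-0.112, 0.058, 0.138) [282. 342.]
(-0.112, -0.178, 0.138) [440. 387.]
4.1333 [0.55560498 0.08043739 0.14073918] [0.05938233 0.85087409 0.87024387] 0.08706450612366343 [ 3.32538427e-03  1.18192148e-01  1.75874165e+00 -3.07193213e-05
  1.26220780e+00  1.11740370e+00]
axes x,y,z [[0.003, 0.0, -1.0], [0.897, 0.441, 0.003], [0.441, -0.897, 0.001]] jaw -63.8
shift [ 1.9 -1.7 -0.3] roll opts [np.float64(-0.0)] j6 1.117
```

View pics/w3.png

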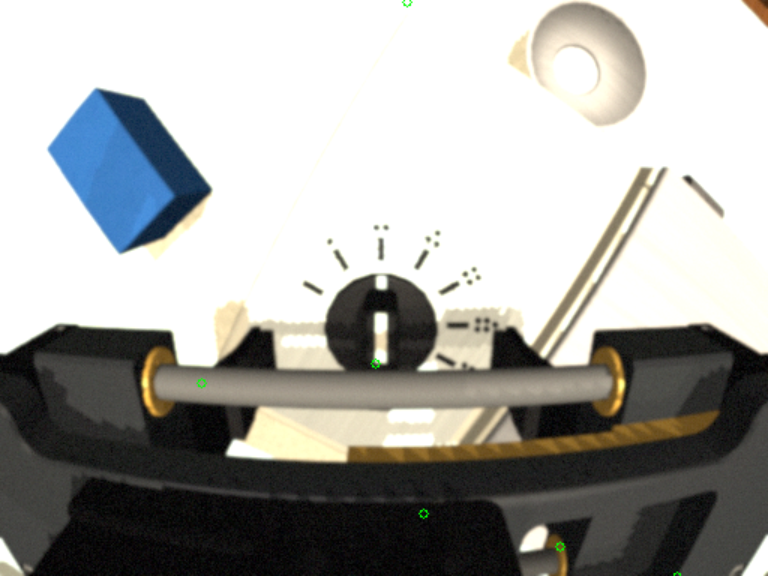

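The bar (u≈381) is midway between the finger tips (250…515), so I close.

Emit:
{"fn": "move_arm", "kwargs": {"steps": [[[0,0,0],0],[[0,0,0],0],[[0,0,0],0],[[0,0,0],0],[[0,0,0],0],[[0,0,0],0],[[0,0,0],0],[[0,0,0],0],[[0,0,0],0],[[0,0,0],0]], "hand": 5, "force": 25}}

```text
clock: 5.02
eef_pos: [0.5546, 0.0811, 0.1391]
eef_rot: [0.374, 0.6, -0.374, 0.6]
ft_force: [0.9, -0.0, 0.6]
grip_width: 0.0277
```

Emit:
{"fn": "move_arm", "kwargs": {"steps": [[[0,0,0],0],[[0,0,0],0],[[0,0,0],0],[[0,0,0],0]]}}

```text
clock: 5.35
eef_pos: [0.5546, 0.081, 0.1392]
eef_rot: [0.374, 0.6, -0.374, 0.6]
ft_force: [0.3, -0.8, 0.3]
grip_width: 0.0136
```

Gripped at 13.6 mm, which fits the 14 mm bar. Turn 60° clockwise.

Emit:
{"fn": "move_arm", "kwargs": {"steps": [[[0,0,0],6],[[0,0,0],12],[[0,0,0],18],[[0,0,0],24],[[0,0,0],30],[[0,0,0],36],[[0,0,0],42],[[0,0,0],48],[[0,0,0],54],[[0,0,0],60],[[0,0,0],60],[[0,0,0],60],[[0,0,0],60]]}}

```text
clock: 6.43
eef_pos: [0.5544, 0.0789, 0.1391]
eef_rot: [-0.623, -0.332, 0.625, -0.334]
ft_force: [-1.6, -6.9, 0.2]
grip_width: 0.0132
```

```bash
python3 look.py w4;python3 - <<'E'
from h import *; from cell import robot
s=robot.observe();plan(s,[.5540,.0802,.139],-123.8);print(s["torque"])
E
```

```text
(-0.03, 0.135, 0.167) [253. 245.]
(-0.075, 0, 0.176) [472. 200.]
(-0.075, -0.12, 0.176) [563. 125.]
(-0.11, 0.2, 0.12) [235. 324.]
(0.11, 0.2, 0.12) [ 86. 102.]
(-0.112, 0.058, 0.138) [393. 262.]
(-0.112, -0.178, 0.138) [565. 132.]
6.4333 [0.5544322  0.07891997 0.13913219] [-1.5550822  -6.90188084  0.18696972] 0.013206967302645645 [ 0.00287683  0.11962155  1.76035193 -0.00367671  1.26230329  2.16467821]
axes x,y,z [[-0.001, -0.004, -1.0], [0.831, -0.556, 0.001], [-0.556, -0.831, 0.003]] jaw -123.8
shift [ 0.1 -1.1 -0.8] roll opts [np.float64(0.0)] j6 2.165
[-1.23444014  0.23967635  0.01493374]
```

View pics/w4.png

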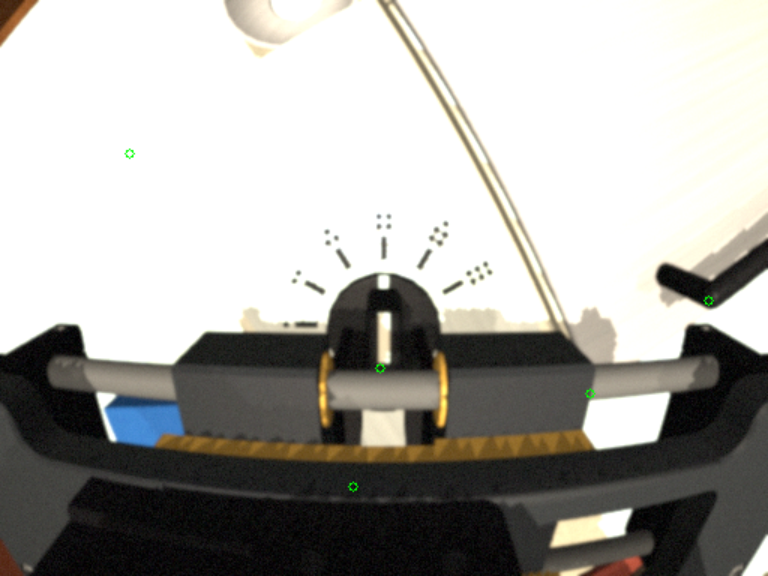

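The pointer lines up with the 4-dot tick (383,245). Release, then lift straight up.

Emit:
{"fn": "move_arm", "kwargs": {"steps": [[[0,0,0],0],[[0,0,0],0],[[0,0,0],0],[[0,0,0],0],[[0,0,0],0],[[0,0,0],0],[[0,0,0],0],[[0,0,0],0],[[-15,0,0],0],[[-35,0,0],0],[[-65,0,0],0],[[-100,0,0],0],[[-130,0,0],0],[[-130,0,0],0],[[-130,0,0],0]], "hand": 60}}

```text
clock: 7.73
eef_pos: [0.5561, 0.0811, 0.272]
eef_rot: [0.625, 0.332, -0.622, 0.334]
ft_force: [-0.5, -0.8, -0.4]
grip_width: 0.0605
```

```bash
python3 look.py w5;python3 - <<'E'
from h import *; from cell import robot
s=robot.observe();plan(s,[.4955,-.1103,.270],-3.8)
E
```

```text
(-0.03, 0.135, 0.167) [257. 188.]
(-0.075, 0, 0.176) [392. 163.]
(-0.075, -0.12, 0.176) [472. 115.]
(-0.11, 0.2, 0.12) [244. 256.]
(0.11, 0.2, 0.12) [148. 104.]
(-0.112, 0.058, 0.138) [349. 209.]
(-0.112, -0.178, 0.138) [489. 121.]
7.7333 [0.55611152 0.08108703 0.27198212] [-0.45852251 -0.77256231 -0.41854283] 0.06054356604830716 [4.44234955e-03 2.70854747e-02 1.60621736e+00 4.34850099e-05
 1.50290049e+00 2.16465652e+00]
axes x,y,z [[0.001, 0.0, -1.0], [0.831, -0.556, 0.001], [-0.556, -0.831, -0.001]] jaw -123.8
shift [ -0.4  57.  192.1] roll opts [np.float64(60.0)] j6 2.165
```

View pics/w5.png

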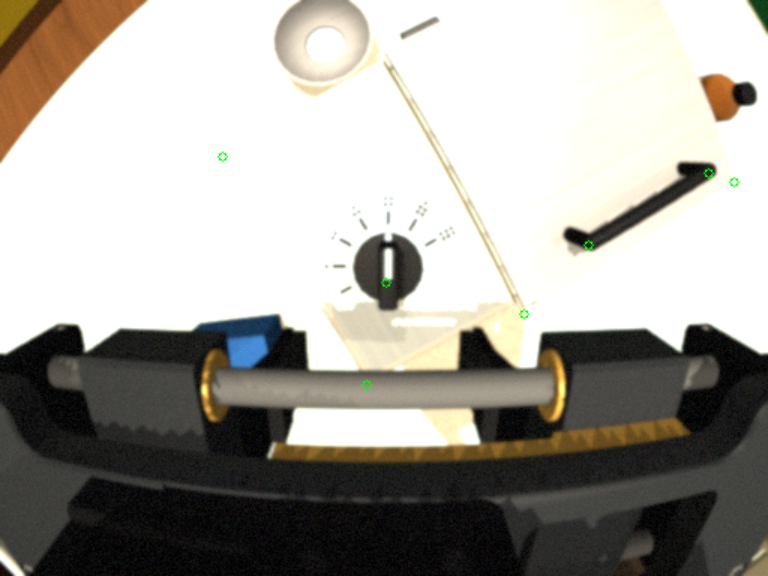

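Released, and the pointer stays on the 4-dot tick. Handle ends at (588,244) and (712,172) match the projection to about 2 px. Now move over the handle.

Emit:
{"fn": "move_arm", "kwargs": {"steps": [[[0,10,33],-7],[[0,20,66],-14],[[0,30,100],-21],[[0,40,135],-28],[[0,50,170],-35],[[0,57,192],-42],[[0,57,192],-49],[[0,57,192],-56],[[0,57,192],-63],[[0,57,192],-70],[[0,57,192],-77],[[0,57,192],-84],[[0,57,192],-91],[[0,57,192],-98],[[0,57,192],-105],[[0,57,192],-112],[[0,57,192],-120],[[0,57,192],-120],[[0,57,192],-120],[[0,57,192],-120]]}}

```text
clock: 9.45
eef_pos: [0.4948, -0.1101, 0.268]
eef_rot: [0.025, 0.707, -0.024, 0.706]
ft_force: [-0.4, -0.2, -0.3]
grip_width: 0.0599
```

```bash
python3 look.py w6;python3 - <<'E'
from h import *; from cell import robot
s=robot.observe();plan(s,[.4955,-.1103,.157],-3.8)
E
```

```text
(-0.03, 0.135, 0.167) [300.  -9.]
(-0.075, 0, 0.176) [255. 124.]
(-0.075, -0.12, 0.176) [255. 243.]
(-0.11, 0.2, 0.12) [224. -41.]
(0.11, 0.2, 0.12) [403. -25.]
(-0.112, 0.058, 0.138) [219.  68.]
(-0.112, -0.178, 0.138) [225. 272.]
9.45 [ 0.494767   -0.11007279  0.26802998] [-0.36250435 -0.17599589 -0.34841033] 0.05989414858067772 [-3.74616096e-01 -1.01301889e-01  1.73826514e+00  1.03557423e-05
  1.50649994e+00 -3.05215300e-01]
axes x,y,z [[-0.001, 0.0, -1.0], [0.069, 0.998, 0.0], [0.998, -0.069, -0.001]] jaw -3.9
shift [111.3  -0.2   0.8] roll opts [np.float64(-0.1)] j6 -0.306
```

View pics/w6.png

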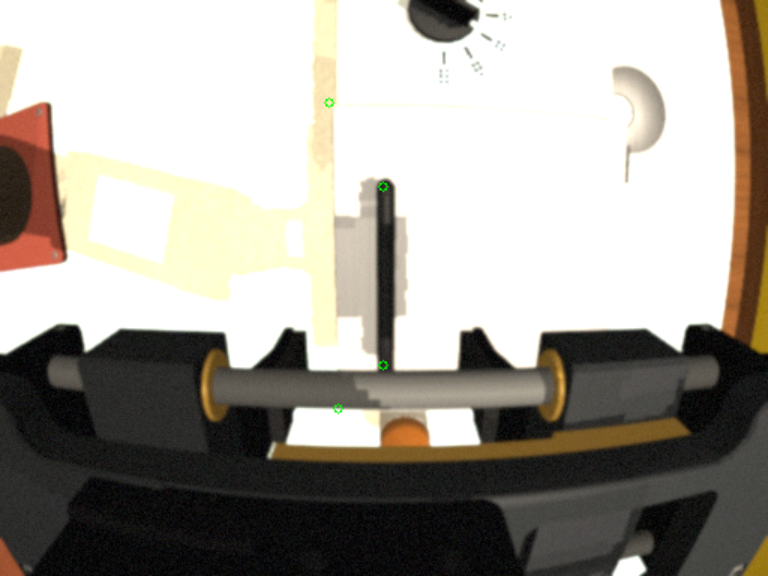

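Bar at u≈386, parallel to the fingers' flats; the finger centre is at 382, so I add about 2 mm and descend.

Emit:
{"fn": "move_arm", "kwargs": {"steps": [[[20,0,3],0],[[45,0,3],0],[[70,0,3],0],[[90,0,3],0],[[103,0,3],0],[[111,0,3],0],[[111,0,3],0],[[111,0,3],0]]}}

```text
clock: 10.17
eef_pos: [0.4983, -0.1105, 0.1583]
eef_rot: [0.024, 0.707, -0.024, 0.707]
ft_force: [0.6, 0.8, 0.2]
grip_width: 0.0602
```

Emit:
{"fn": "move_arm", "kwargs": {"steps": [[[0,0,0],0],[[0,0,0],0],[[0,0,0],0],[[0,0,0],0],[[0,0,0],0],[[0,0,0],0],[[0,0,0],0],[[0,0,0],0],[[0,0,0],0],[[0,0,0],0],[[0,0,0],0],[[0,0,0],0]], "hand": 4, "force": 25}}

```text
clock: 11.17
eef_pos: [0.4963, -0.1103, 0.1578]
eef_rot: [0.023, 0.708, -0.023, 0.705]
ft_force: [-7.2, 0.7, 4.7]
grip_width: 0.0081
```

```bash
python3 look.py w7;python3 - <<'E'
from h import *; from cell import robot
s=robot.observe();plan(s,[.4955,-.1103,.157],-3.8)
E
```

```text
(-0.03, 0.135, 0.167) [323. -68.]
(-0.075, 0, 0.176) [251. 131.]
(-0.075, -0.12, 0.176) [252. 310.]
(-0.11, 0.2, 0.12) [212. -96.]
(0.11, 0.2, 0.12) [449. -63.]
(-0.112, 0.058, 0.138) [198.  46.]
(-0.112, -0.178, 0.138) [212. 333.]
11.1667 [ 0.49625659 -0.11031002  0.15782841] [-7.23950885  0.67504669  4.73145111] 0.008063740238802358 [-3.73066958e-01 -2.02113578e-02  1.86907474e+00 -1.28387474e-03
  1.29721634e+00 -3.06868730e-01]
axes x,y,z [[-0.005, 0.001, -1.0], [0.066, 0.998, 0.0], [0.998, -0.066, -0.005]] jaw -3.8
shift [ 0.8 -0.1 -0.8] roll opts [np.float64(0.0)] j6 -0.307
```

View pics/w7.png

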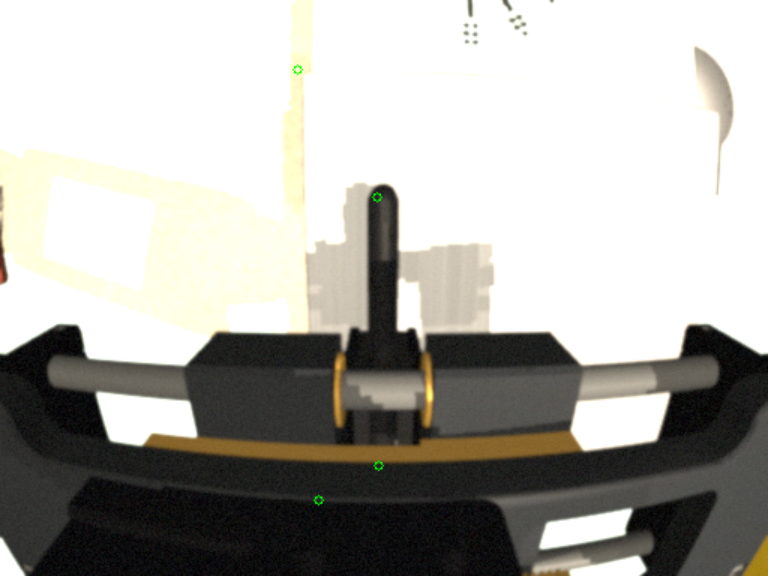

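Width 8.1 mm is less than the 12 mm bar, so I'll settle and check before lifting.

Emit:
{"fn": "move_arm", "kwargs": {"steps": [[[0,0,0],0],[[0,0,0],0],[[0,0,0],0]], "force": 15}}

```text
clock: 11.47
eef_pos: [0.4963, -0.1103, 0.1579]
eef_rot: [0.023, 0.708, -0.023, 0.705]
ft_force: [-7.0, 0.3, 4.3]
grip_width: 0.0089
```

```bash
python3 - <<'E'
from cell import cams,robot
import cv2
for n,sl in(("scene",(slice(90,270),slice(130,340))),("wrist",(slice(100,320),slice(160,350)))):
    c=cams.capture(n)["color"][:,:,::-1]
    cv2.imwrite(f"pics/{n}8.png",cv2.resize(cv2.convertScaleAbs(c[sl],alpha=2.),None,fx=2.7,fy=2.7,interpolation=cv2.INTER_CUBIC))
E
```

```text
(no output)
```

View pics/scene8.png

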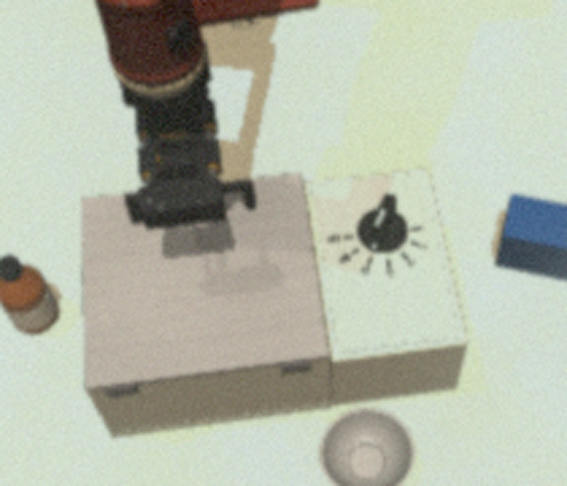

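View pics/wrist8.png

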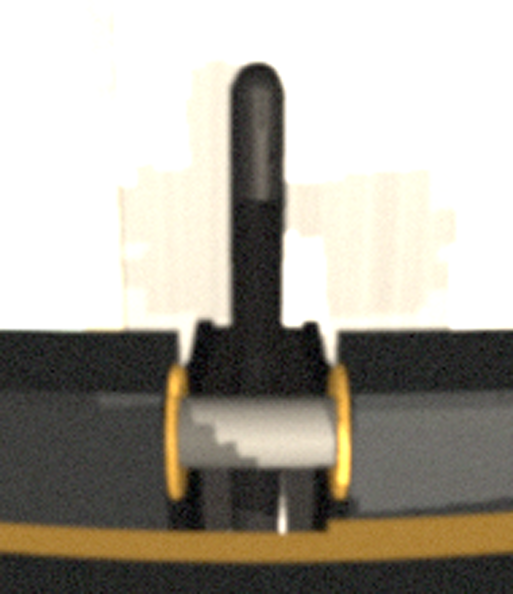

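The bar is visibly between the pads; the pads just give with force. I'll lift along the hinge arc (185/46 mm lever), first to 22.5°.

Emit:
{"fn": "move_arm", "kwargs": {"steps": [[[0,0,-1],0],[[-8,0,1],0],[[-16,0,3],0],[[-24,0,6],0],[[-31,0,9],0],[[-39,0,12],0],[[-46,0,16],0],[[-54,0,20],0],[[-61,0,25],0],[[-67,0,30],0],[[-67,0,30],0],[[-67,0,30],0]], "force": 25}}

```text
clock: 12.57
eef_pos: [0.5286, -0.1125, 0.2254]
eef_rot: [0.023, 0.707, -0.023, 0.707]
ft_force: [0.1, 0.5, -0.9]
grip_width: 0.0039
```

```bash
python3 look.py w9; python3 - <<'E'
from cell import cams,robot
import cv2
c=cams.capture("scene")["color"][:,:,::-1]
cv2.imwrite("pics/scene9.png",cv2.resize(cv2.convertScaleAbs(c[90:270,130:340],alpha=2.),None,fx=2.7,fy=2.7,interpolation=cv2.INTER_CUBIC))
E
```

```text
(-0.03, 0.135, 0.167) [268. -29.]
(-0.075, 0, 0.176) [211. 126.]
(-0.075, -0.12, 0.176) [217. 263.]
(-0.11, 0.2, 0.12) [189. -57.]
(0.11, 0.2, 0.12) [393. -45.]
(-0.112, 0.058, 0.138) [177.  63.]
(-0.112, -0.178, 0.138) [191. 291.]
12.5667 [ 0.5285715  -0.11249729  0.22536204] [ 0.0742892   0.48129867 -0.90781477] 0.003924097360218071 [-3.55645855e-01  1.76346469e-03  1.71831433e+00 -3.05563064e-05
  1.42117307e+00 -2.89877163e-01]
```

View pics/scene9.png

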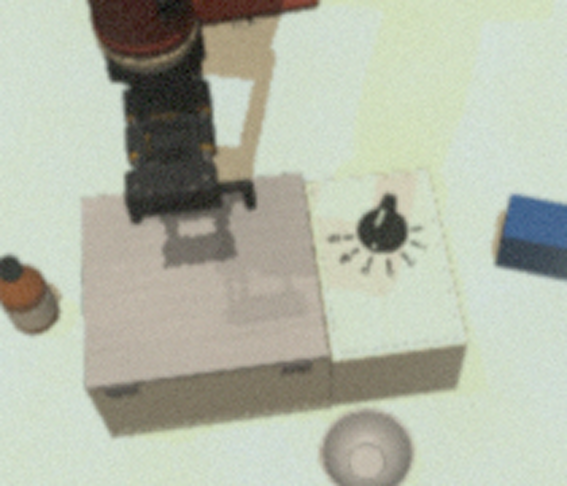

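View pics/w9.png

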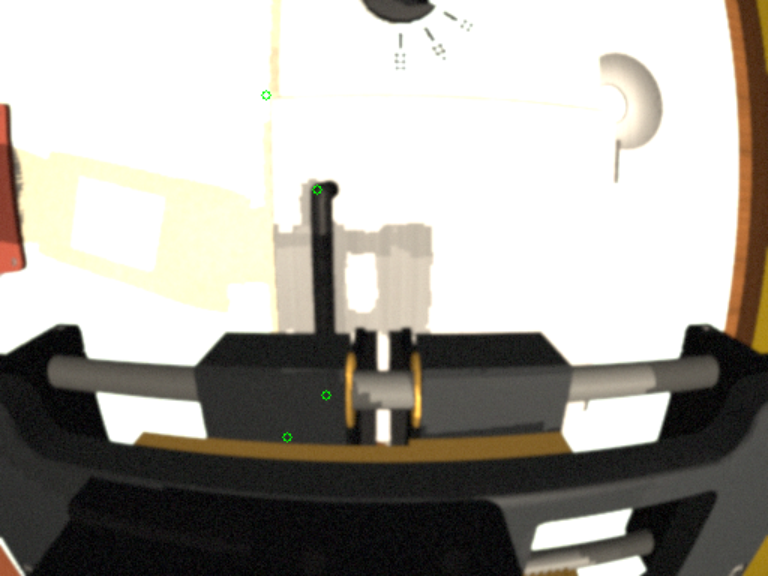

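The bar slipped out: the lid is still shut at 0, and the fingers are closed beside the bar. The grip was only a chord of it (8 mm wide, tool pushed up). I'll triangulate the bar from the wrist views I have.

```bash
python3 - <<'E'
from h import *
b=[.5744,-.0555,-.0666]
O=[]
for n in("w6","w7","w9"):
    d=np.load(n+".npz"); g=d["color"].mean(2)
    u0={"w6":257,"w7":255,"w9":215}[n]
    for r in range(140,205,8):
        row=g[r-1:r+2,u0-25:u0+25].mean(0); dark=np.where(row<45)[0]
        # choose run nearest
        if len(dark): 
            e=(dark[0]+dark[-1])/2+u0-25; O.append((n,r,e,dark[-1]-dark[0]+1))
    print(n,[(o[1],o[2],o[3]) for o in O if o[0]==n])
D={n:dict(np.load(n+".npz")) for n in("w6","w7","w9")}
def res(p,names=D):
    out=[]
    ys=np.linspace(-.13,.01,60); L=bw([p[0],p[2],b[2]+p[3]],np.c_[0*ys,ys+.06,0*ys+p[1]])
    for n in names:
        q=wproj(D[n],D[n],L)
        for m,r,e,w in O:
            if m==n: i=np.argsort(q[:,1]); out.append(np.interp(r,q[i,1],q[i,0])-e)
    return np.array(out)
f=lambda p:res([p[0],p[1],-.1103,p[2]])
r=least_squares(f,[.4955,.176,0],loss='soft_l1'); print(r.x,np.round(r.fun,1))
f=lambda p:res([p[0],p[1],-.1103,p[2]],["w6","w9"])
r=least_squares(f,[.4955,.176,0],loss='soft_l1'); print(r.x,np.abs(r.fun).max())
E
```

```text
w6 [(140, np.float64(256.5), np.int64(10)), (148, np.float64(257.0), np.int64(11)), (156, np.float64(257.0), np.int64(11)), (164, np.float64(256.5), np.int64(10)), (172, np.float64(257.0), np.int64(11)), (180, np.float64(256.5), np.int64(10)), (188, np.float64(256.5), np.int64(10)), (196, np.float64(256.5), np.int64(10)), (204, np.float64(256.5), np.int64(10))]
w7 [(140, np.float64(255.0), np.int64(19)), (148, np.float64(255.0), np.int64(19)), (156, np.float64(255.0), np.int64(19)), (164, np.float64(254.5), np.int64(18)), (172, np.float64(255.0), np.int64(19)), (180, np.float64(255.0), np.int64(19)), (188, np.float64(254.5), np.int64(18)), (196, np.float64(254.5), np.int64(18)), (204, np.float64(254.5), np.int64(18))]
w9 [(140, np.float64(214.0), np.int64(13)), (148, np.float64(214.0), np.int64(13)), (156, np.float64(214.0), np.int64(13)), (164, np.float64(214.5), np.int64(14)), (172, np.float64(215.0), np.int64(13)), (180, np.float64(215.0), np.int64(13)), (188, np.float64(215.0), np.int64(13)), (196, np.float64(215.5), np.int64(12)), (204, np.float64(216.0), np.int64(13))]
[ 0.49731076  0.17630247 -0.00418196] [ 0.2 -0.3 -0.3  0.2 -0.3  0.1  0.1  0.1  0.1 -0.1 -0.1 -0.1  0.3 -0.2
 -0.3  0.2  0.2  0.1  0.1  0.2  0.3  0.  -0.3 -0.1  0.2 -0.1 -0.3]
[ 0.49733742  0.17621873 -0.00254098] 0.3331504986991831
```

```bash
python3 - <<'E'
from h import *
d=dict(np.load("w9.npz")); M=R.from_quat(d["eef_rot"]).as_matrix()
for x in(0,-.019,-.03,.02):
  for y in (0,.0095):print(x,y,np.round(wproj(d,d,M@[x,y,0]+d["eef_pos"])[0]*1.5))
import cv2
cv2.imwrite("pics/w9z.png",cv2.resize(cv2.convertScaleAbs(d["color"][200:310,180:330,::-1],alpha=4),None,fx=5,fy=5,interpolation=cv2.INTER_CUBIC))
d=dict(np.load("w7.npz"))
cv2.imwrite("pics/w7z.png",cv2.resize(cv2.convertScaleAbs(d["color"][200:310,180:330,::-1],alpha=4),None,fx=5,fy=5,interpolation=cv2.INTER_CUBIC))
E
```

```text
0 0 [380. 331.]
0 0.0095 [380. 311.]
-0.019 0 [379. 348.]
-0.019 0.0095 [379. 326.]
-0.03 0 [379. 360.]
-0.03 0.0095 [379. 337.]
0.02 0 [380. 316.]
0.02 0.0095 [380. 298.]
```

View pics/w9z.png

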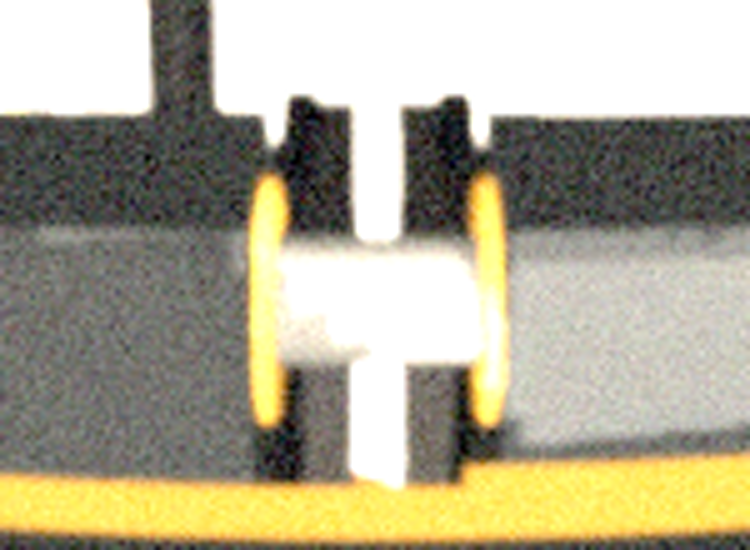

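View pics/w7z.png

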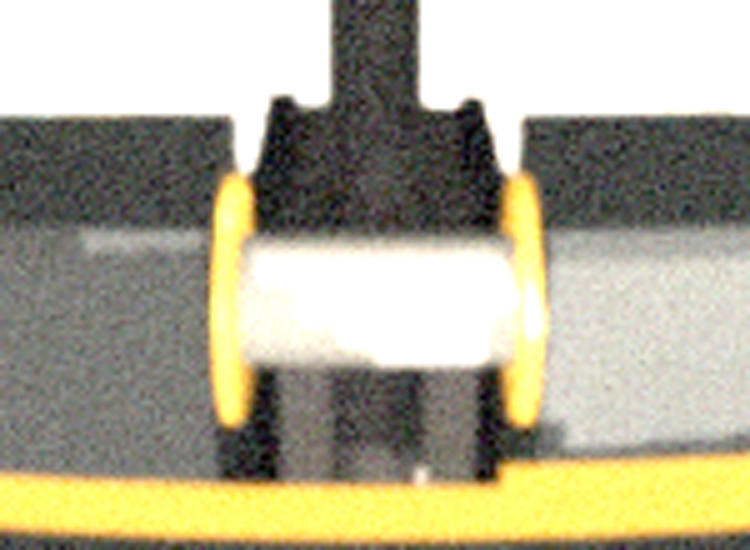

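The bar is at x=0.4973, z=0.176, so the position was right to about 1 mm. The depth or force along the pads must have been marginal. I'll regrip about 7 mm deeper with more force, then lift in small steps while watching the width.

Emit:
{"fn": "move_arm", "kwargs": {"steps": [[[0,0,-10],0],[[0,0,-20],0],[[0,0,-31],0],[[0,0,-31],0],[[0,0,-31],0],[[0,0,-31],0],[[0,0,-31],0],[[20,0,-31],0],[[40,0,-31],0],[[58,0,-31],0],[[68,0,-31],0],[[75,0,-31],0],[[75,0,-31],0],[[75,0,-31],0]], "hand": 50}}

```text
clock: 13.83
eef_pos: [0.4976, -0.1105, 0.1505]
eef_rot: [0.023, 0.707, -0.023, 0.707]
ft_force: [-0.7, 0.9, -0.0]
grip_width: 0.0503
```

Emit:
{"fn": "move_arm", "kwargs": {"steps": [[[0,0,0],0],[[0,0,0],0],[[0,0,0],0],[[0,0,0],0],[[0,0,0],0],[[0,0,0],0],[[0,0,0],0],[[0,0,0],0],[[0,0,0],0],[[0,0,0],0]], "hand": 0, "force": 20}}

```text
clock: 14.67
eef_pos: [0.4962, -0.1103, 0.1502]
eef_rot: [0.023, 0.708, -0.023, 0.706]
ft_force: [-5.5, -0.3, 4.5]
grip_width: 0.0113
```

Width is now 11.3 mm, a full-diameter grip. I relieve the sideways load and make a small test lift.

Emit:
{"fn": "move_arm", "kwargs": {"steps": [[[0,0,-1],0],[[0,0,-2],0],[[-3,0,-2],0],[[-6,0,-1],0],[[-9,0,0],0],[[-12,0,1],0],[[-16,0,2],0],[[-16,0,2],0],[[-16,0,2],0]], "force": 40}}

```text
clock: 15.42
eef_pos: [0.5007, -0.1107, 0.1657]
eef_rot: [0.023, 0.706, -0.023, 0.708]
ft_force: [8.0, -1.3, -7.0]
grip_width: 0.0106
```

```bash
python3 look.py w10; python3 - <<'E'
from cell import cams,robot
import cv2
c=cams.capture("scene")["color"][:,:,::-1]
cv2.imwrite("pics/scene10.png",cv2.resize(cv2.convertScaleAbs(c[90:270,130:340],alpha=2.),None,fx=2.7,fy=2.7,interpolation=cv2.INTER_CUBIC))
E
```

```text
(-0.03, 0.135, 0.167) [314. -63.]
(-0.075, 0, 0.176) [244. 130.]
(-0.075, -0.12, 0.176) [246. 304.]
(-0.11, 0.2, 0.12) [207. -91.]
(0.11, 0.2, 0.12) [440. -61.]
(-0.112, 0.058, 0.138) [194.  48.]
(-0.112, -0.178, 0.138) [208. 327.]
15.4167 [ 0.50065182 -0.11066588  0.16569146] [ 7.97676032 -1.34293556 -6.96934639] 0.010578639853670871 [-3.72070840e-01 -2.37799854e-02  1.85727270e+00  8.99297518e-04
  1.30504627e+00 -3.06229346e-01]
```

View pics/w10.png

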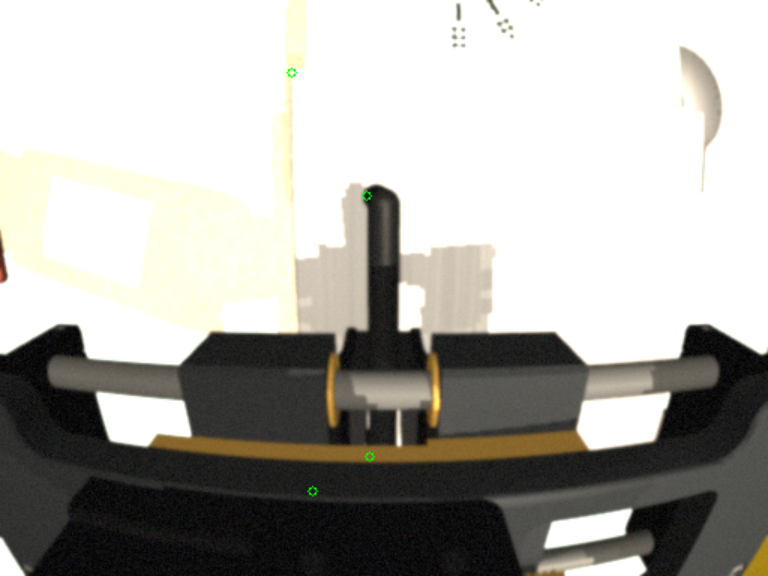

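View pics/scene10.png

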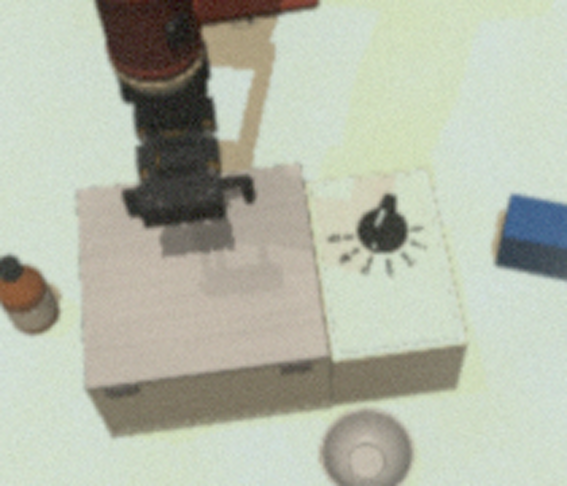

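Lid is up about 5° and consistent with no slip (width 10.6 mm). In the scene view the timer's white line runs from (385,208) to (375,222), as expected for stop 4. Continue to about 30°.

Emit:
{"fn": "move_arm", "kwargs": {"steps": [[[0,0,2],0],[[-4,0,3],0],[[-8,0,5],0],[[-15,0,8],0],[[-23,0,12],0],[[-30,0,16],0],[[-37,0,20],0],[[-44,0,24],0],[[-51,0,29],0],[[-58,0,34],0],[[-64,0,39],0],[[-70,0,45],0],[[-70,0,45],0],[[-70,0,45],0]]}}

```text
clock: 16.68
eef_pos: [0.5434, -0.1136, 0.2387]
eef_rot: [0.023, 0.707, -0.023, 0.706]
ft_force: [-11.1, -1.1, 4.0]
grip_width: 0.0106
```

```bash
python3 look.py w11; python3 - <<'E'
from cell import cams,robot
import cv2
c=cams.capture("scene")["color"][:,:,::-1]
cv2.imwrite("pics/scene11.png",cv2.resize(cv2.convertScaleAbs(c[70:270,130:340],alpha=2.),None,fx=2.7,fy=2.7,interpolation=cv2.INTER_CUBIC))
E
```

```text
(-0.03, 0.135, 0.167) [251. -23.]
(-0.075, 0, 0.176) [196. 125.]
(-0.075, -0.12, 0.176) [203. 256.]
(-0.11, 0.2, 0.12) [178. -50.]
(0.11, 0.2, 0.12) [376. -43.]
(-0.112, 0.058, 0.138) [167.  66.]
(-0.112, -0.178, 0.138) [181. 283.]
16.6833 [ 0.54337066 -0.11362142  0.23869926] [-11.07739752  -1.13794899   3.95814715] 0.010637993714895457 [-3.47433344e-01  3.20127236e-02  1.66276505e+00 -1.16952941e-03
  1.44846180e+00 -2.81415609e-01]
```

View pics/scene11.png

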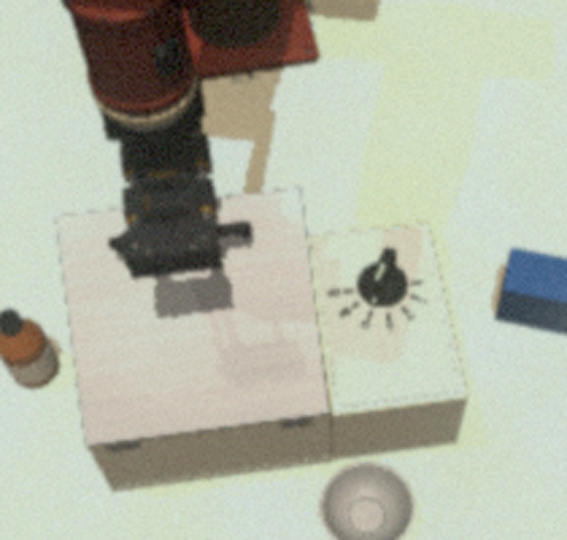

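View pics/w11.png

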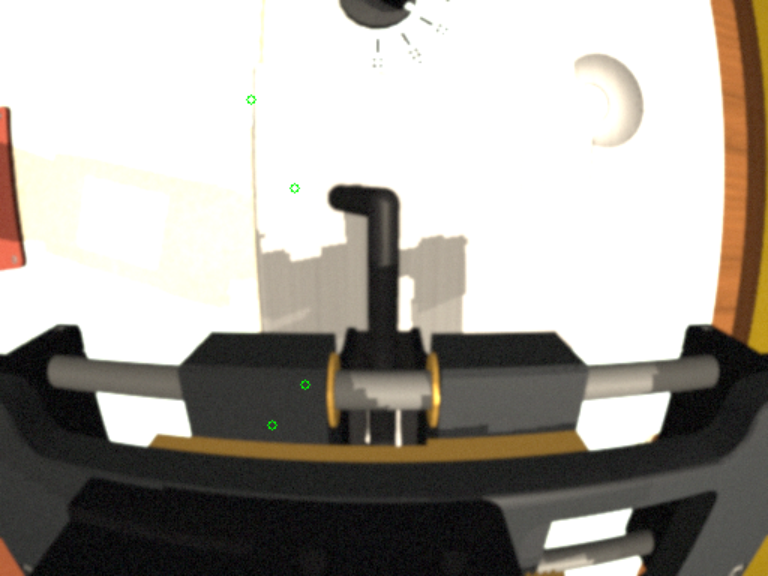

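Bar held at about 30°, width steady. The −11 N sideways load is a small arc-radius mismatch; I relieve it about 3 mm while continuing to 45°.

Emit:
{"fn": "move_arm", "kwargs": {"steps": [[[0,0,-2],0],[[-2,0,-1],0],[[-5,0,2],0],[[-8,0,5],0],[[-11,0,8],0],[[-14,0,12],0],[[-17,0,15],0],[[-19,0,19],0],[[-22,0,22],0],[[-25,0,26],0],[[-27,0,29],0],[[-29,0,33],0],[[-31,0,36],0],[[-31,0,36],0],[[-31,0,36],0],[[-31,0,36],0]]}}

```text
clock: 18.12
eef_pos: [0.5804, -0.1162, 0.2702]
eef_rot: [0.023, 0.706, -0.024, 0.707]
ft_force: [-9.3, -1.1, 8.1]
grip_width: 0.0106
```

```bash
python3 look.py w12; python3 - <<'E'
from cell import cams,robot
import cv2
for n in("scene","top"):
    c=cams.capture(n)["color"][:,:,::-1]; cv2.imwrite(f"pics/{n}12raw.png",c)
    k=c[70:270,130:340] if n=="scene" else c[100:290,120:390]
    cv2.imwrite(f"pics/{n}12.png",cv2.resize(cv2.convertScaleAbs(k,alpha=2.),None,fx=2.9,fy=2.9,interpolation=cv2.INTER_CUBIC))
E
```

```text
(-0.03, 0.135, 0.167) [213.  -9.]
(-0.075, 0, 0.176) [165. 125.]
(-0.075, -0.12, 0.176) [173. 241.]
(-0.11, 0.2, 0.12) [154. -34.]
(0.11, 0.2, 0.12) [338. -36.]
(-0.112, 0.058, 0.138) [142.  73.]
(-0.112, -0.178, 0.138) [158. 268.]
18.1167 [ 0.58044952 -0.1161911   0.27024415] [-9.34833977 -1.08300545  8.11663561] 0.01055436140959918 [-3.30376279e-01  1.03800518e-01  1.52889310e+00 -5.78812457e-04
  1.50699311e+00 -2.64387454e-01]
```

View pics/scene12.png

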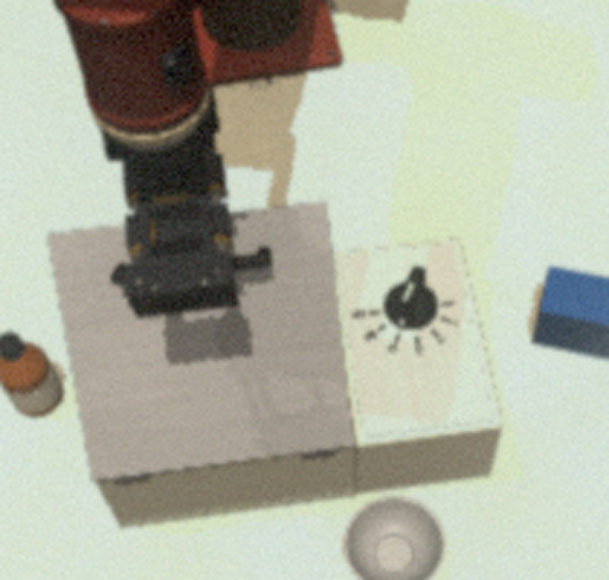

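View pics/top12.png

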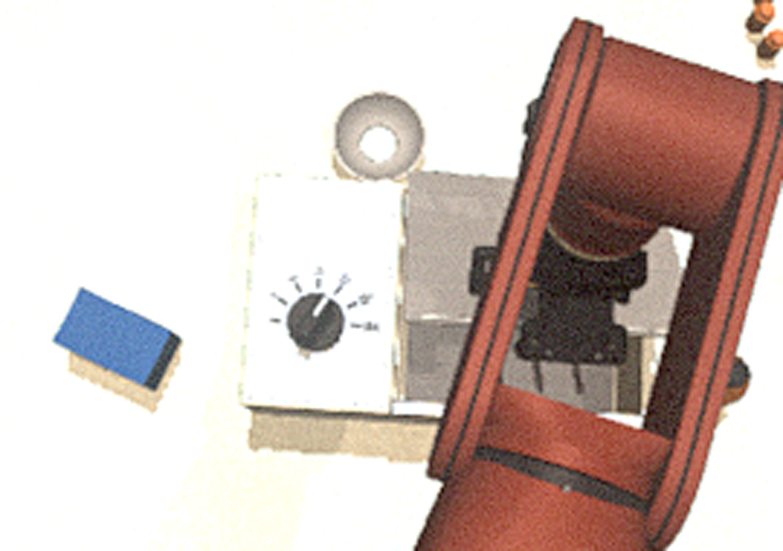

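View pics/w12.png

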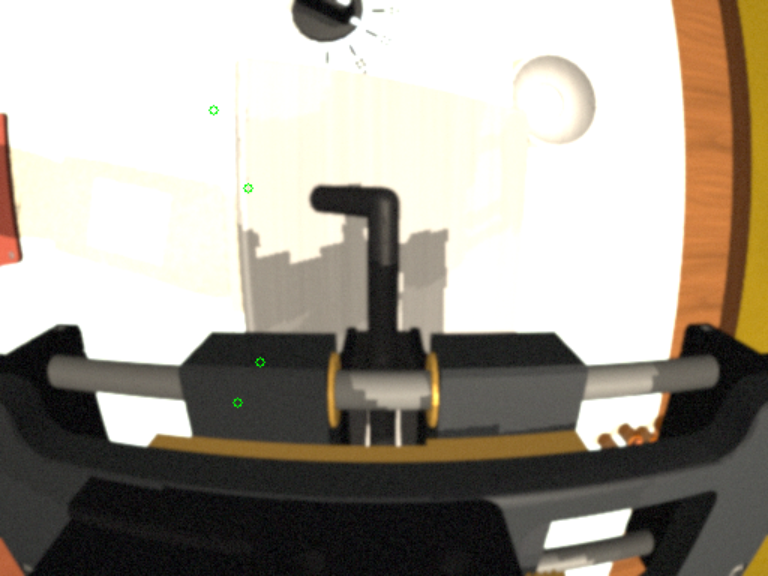

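```bash
python3 - <<'E'
from h import *
b=[.5744,-.0555,-.0666]
def lp(a,x,y,z): # x forward distance from hinge, z above hinge plane
    c,s=np.cos(a),np.sin(a); return bw(b,(.11-x*c+z*s,y,.13+x*s+z*c))
obs=[("scene",(147.2,150.3),(.222,-.178,.008)),("scene",(242.8,140.0),(.222,.058,.008)),("top",(259.7,210.3),(.222,.058,.004))]
for n,uv,P in obs:
    # row only
    for ad in(40,43,45,47,50): print(n,ad,np.round(proj(n,lp(np.radians(ad),*P))[0]-uv,1))
r=least_squares(lambda p:np.concatenate([proj(n,lp(p[0],*P))[0]-uv for n,uv,P in obs]),[.78]);print(np.degrees(r.x))
# shut residual for scene corners
for n,uv,P in[("scene",(110+50,130+33.3),(.222,-.178,.008))]: print(proj(n,lp(0,*P))[0]-uv)
# wrist: post length: bar end top vs foot -> angle
d=dict(np.load("w12.npz"))
for ad in(40,45,50):
    a=np.radians(ad); print(ad,np.round(1.5*wproj(d,d,np.vstack([lp(a,.185,0,.046),lp(a,.185,0,.008)]))))
E
```

```text
scene 40 [-0.4 -0.9]
scene 43 [-1.3 -0.3]
scene 45 [-1.9  0.3]
scene 47 [-2.4  0.9]
scene 50 [-3.2  2.1]
scene 40 [-1.2 -1.7]
scene 43 [-0.9 -1.2]
scene 45 [-0.6 -0.8]
scene 47 [-0.4 -0.3]
scene 50 [-0.   0.8]
top 40 [-1.7  5.3]
top 43 [-1.4  1.4]
top 45 [-1.2 -1.3]
top 47 [-1. -4.]
top 50 [-0.7 -8.4]
[44.06744325]
[-0.62997036 -0.65065946]
40 [[347. 196.]
 [298. 192.]]
45 [[384. 197.]
 [320. 193.]]
50 [[426. 199.]
 [347. 195.]]
```

Angle estimates: kinematics 44.8°, corner fit 44.1°, wrist post projection about 45°. The top view shows the timer on 4 and the bystanders in place. I'll relieve the residual radial load slightly and hold.

Emit:
{"fn": "move_arm", "kwargs": {"steps": [[[-1,0,0],0],[[-2,0,-1],0],[[-2,0,-1],0],[[-2,0,-1],0],[[-2,0,-1],0],[[-2,0,-1],0],[[-2,0,-1],0],[[-2,0,-1],0],[[-2,0,-1],0],[[-2,0,-1],0],[[-2,0,-1],0],[[-2,0,-1],0]]}}

```text
clock: 19.27
eef_pos: [0.5791, -0.116, 0.2695]
eef_rot: [0.023, 0.707, -0.024, 0.707]
ft_force: [-3.4, -3.1, 0.3]
grip_width: 0.0104
```

```bash
python3 look.py w13; python3 - <<'E'
from cell import robot,cams
import numpy as np,cv2
s=robot.observe(); print(s["clock"],s["eef_pos"],s["ft_force"],s["grip_width"],np.abs(s["qd"]).max())
c=cams.capture("top")["color"][100:290,120:390,::-1]; cv2.imwrite("pics/top13.png",cv2.resize(cv2.convertScaleAbs(c,alpha=2.),None,fx=2.9,fy=2.9,interpolation=cv2.INTER_CUBIC))
E
```

```text
(-0.03, 0.135, 0.167) [214.  -9.]
(-0.075, 0, 0.176) [166. 125.]
(-0.075, -0.12, 0.176) [174. 241.]
(-0.11, 0.2, 0.12) [156. -34.]
(0.11, 0.2, 0.12) [339. -36.]
(-0.112, 0.058, 0.138) [144.  73.]
(-0.112, -0.178, 0.138) [159. 269.]
19.2667 [ 0.57907125 -0.11603927  0.26948215] [-3.39410138 -3.08164871  0.33022633] 0.010430524239001631 [-3.30997864e-01  1.02197020e-01  1.53202268e+00 -4.12651867e-04
  1.50715075e+00 -2.64932238e-01]
19.3167 [ 0.57906588 -0.11602373  0.26947565] [-3.26957305 -2.89464816  0.31621458] 0.010781773618392365 0.0017367589004667972
```

View pics/top13.png

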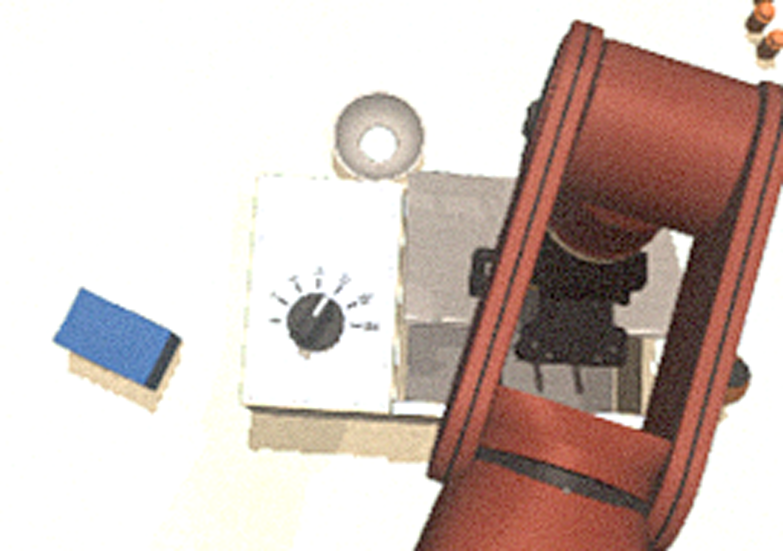

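View pics/w13.png

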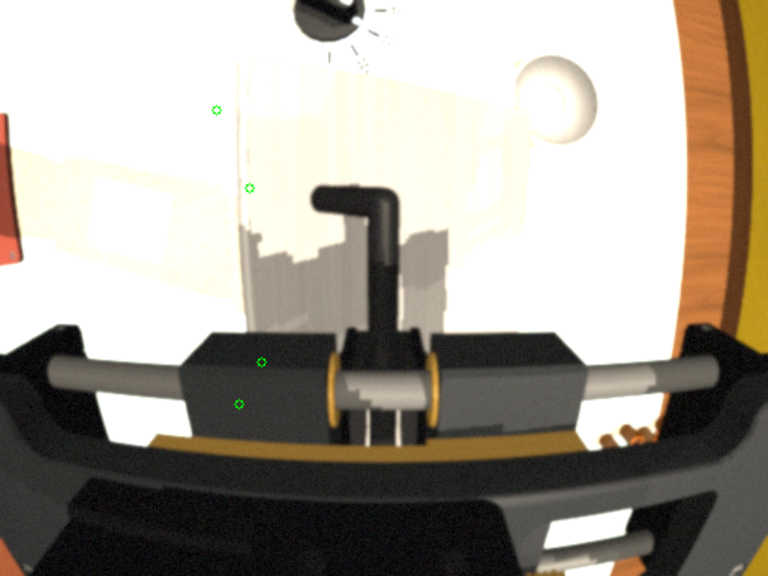

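Load is nearly zero and the lid is still. The estimates average a bit under 45°, so I nudge about 0.7° along the arc.

Emit:
{"fn": "move_arm", "kwargs": {"steps": [[[-1,0,1],0],[[-1,0,2],0],[[-1,0,2],0],[[-1,0,2],0],[[-1,0,2],0],[[-1,0,2],0],[[-1,0,2],0],[[-1,0,2],0],[[-1,0,2],0],[[-1,0,2],0],[[-1,0,2],0],[[-1,0,2],0]]}}

```text
clock: 20.37
eef_pos: [0.5809, -0.1162, 0.2706]
eef_rot: [0.023, 0.707, -0.024, 0.707]
ft_force: [-5.2, -2.9, 0.8]
grip_width: 0.0105
```

```bash
python3 - <<'E'
from cell import robot,cams,workorder
import numpy as np,cv2
s=robot.observe(); d=(s["eef_pos"][0]-.4962)/np.cos(.067)*1000; z=(s["eef_pos"][2]-.1502)*1000
print(s["clock"],s["eef_pos"],s["ft_force"],s["grip_width"],np.abs(s["qd"]).max(),np.degrees(np.arctan2(46+z,185-d))-13.96)
if abs(s["grip_width"]-.0106)<.001 and np.abs(s["qd"]).max()<.02: print(workorder.hand_in())
E
```

```text
20.3667 [ 0.58090961 -0.11615288  0.27062405] [-5.1589444  -2.85594135  0.78177488] 0.010482564106176586 0.0017968108319405653 45.01414442647654
the job is handed in; nothing more can be done
None
```

The timer is at 4 and the lid is held open at about 45°. I handed the job in at 20.4 s with the gripper still closed on the bar handle; no verdict is reported.

- **Timer:** I turned it 60° clockwise from stop 2 to stop 4 and let go. The wrist and top pictures afterwards show the pointer on the 4-dot tick.
- **First lid grip failed:** The first grip on the bar closed to only 8 mm and slipped off, and the lid was shut in the next picture. I regripped 7–8 mm deeper with 40 N, and the width then held at about 10.5 mm. That is still under the bar's 12 mm.
- **Lid angle:** At hand-in, the arm's position gave 45.0°. Before the last nudge of about 0.7°, three estimates spread slightly:

| Check | Angle |
|---|---|
| Arm position | 44.8° |
| Lid corners in the scene and top pictures | 44.1° |
| Handle post in the wrist picture | about 45° |

- **Steadiness:** The arm was essentially still, with about 6 N on the wrist.
- **Bystanders:** The bowl and carton look unmoved in the last pictures. The bottle was partly hidden behind the arm in the last top picture, but looked in place in the scene picture at 45°.

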